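# Last bottle into the covered crate

### The job

Put the lying reagent bottle into the one empty cell of the covered crate; the other five cells hold jars that the flaps hide, so feel for the free one without pressing hard on the crate. On the way lay the bottle in the sloping rest, cap end up, and let go of it there to change your grip from across its side to along its axis. Finally it must stand upright on the floor of the cell, let go, with the timer and the calculator left where they are.

Things in the scene. Friction and masses are not known exactly. Their poses are not given: they have to be found in the camera images.
- bottle: Loose white round reagent bottle with a screw cap, about 0.16 kg: body 58 mm in diameter and 109 mm long, then a cap 32 mm in diameter up to 125 mm in all. Origin: centre of its base; z axis along the bottle from base to cap. It starts lying in the cradle, its axis level, 36 mm above the worktop.
- cradle: Low fixed grey plate 120 x 60 x 4 mm with two steel rods (8 mm thick, tops 12 mm high) along its x axis, on which the bottle lies. Origin: centre of its underside. The bottle's cap end points along the cradle's -x, its base is 50 to 60 mm along +x from the origin.
- rest: Fixed sloping bottle rest: grey base plate 130 x 76 x 6 mm, two steel rods rising at 45 degrees side by side (44 mm wide over both, so fingers pass beside them), square foot plate at their lower end, open above. Origin: centre of the underside; z up, rods rise towards -x. The rods bear the bottle's lower 85 mm, 28 mm below its axis; it slides down to the foot plate by itself.
- crate: Fixed grey crate 156 x 214 mm, 65 mm high, with 2 x 3 cells. Origin: centre of its underside; x along the 156 mm side, y along the 214 mm side, z up. Cell centres at x = -0.038 and +0.038 m, y = -0.070, 0 and +0.070 m. Each cell is 72 mm (x) by 66 mm (y) inside, floor at z = 0.005 m, walls 4 mm thick between cells.
- timer: Bystander: white bench timer 58 x 72 x 18 mm. Origin: centre of its underside.
- calculator: Bystander: grey calculator 130 x 100 x 21 mm behind the rest. Origin: centre of its underside.
- rest_seat (a point): Where the centre of the bottle's base comes when it lies fully down in the rest: (0.045, 0, 0.055) m in the rest's frame, in the middle of the foot plate's upper face. Axes as the rest's. The seated bottle's axis, base to cap, points along (-0.707, 0, 0.707) in this frame.
- crate_cover (a point): Centre of the cover, 63 mm above the crate's underside, level with the flaps' tops; axes as the crate's. Two flaps over each cell, hinged on the walls across x, meet mid-cell; each swings down under 2 N and springs back. Five cells, drawn anew, hold a jar 48 mm wide and 50 high, 6 mm beneath the flaps: there they stop after 1 to 10 mm. In the empty cell they open until they hang down.

How it is judged:
By the outcome, as a careful person would: the job done as asked, in the order asked, and still so for the second after the job is handed in, with the robot touching nothing.
It also fails if it takes over 58 s, if anything falls off the work surface, if the arm or the gripper's body presses on something with over 40 N, if the wrist force passes 120 N, or if a joint passes its speed limit or range.

### The arm

A 6-joint arm with a two-finger parallel gripper is mounted at the origin on a cart in front of the work surface, level with it; the furniture and walls round the work are solid. World frame = base frame: x ahead of the robot, y to its left, z up, the work surface at z = 0. Lengths are in m, angles in rad, forces in N, time in s.
With the tool pointing down it reaches from about 0.35 to 0.925 m from the base axis. Payload 6.4 kg.
Tool frame: the origin (TCP) lies midway between the tips of the shut fingers; the grasp point (between the pads) lies 19 mm behind it; z points along the fingers, y is the line along which they close (so a half turn about z gives the same grasp; the last joint's range is limited). The gripper opens to 85 mm and grips with 20 to 120 N. Pads are 22 mm wide; open, the fingers measure 114 mm over their backs; the gripper's body (76 mm by 85 mm) begins 54 mm behind the grasp point. The pads swing forward as they close: fully open they stand 13 mm farther back than shut.
Start: joints at [-1.477, 0.245, 1.558, -0, 1.339, -0.174], TCP at [0.172, -0.627, 0.208] pointing down, gripper open.
Joint ranges: [-3.13, 3.13], [-1.02, 2.26], [0.13, 2.54], [-0.95, 4.09], [0.21, 2.88], [-2.74, 2.74]. Speed limits (rad/s): [2.57, 2.57, 3.14, 3.14, 3.14, 3.14].

### API

Orientations are given as a unit quaternion [w, x, y, z].
In Python, from plant import robot, snapshot, telemetry gives the robot as it stands. The module is installed in compiled form; this text tells all that it offers. Calls block until the motion is done:
- robot.move_pose(position, orientation): joint-space move of the TCP to a pose.
- robot.servo_line(position, ori=None, rate=0.15, force_limit=None): straight line of the TCP; ori=None keeps the orientation; rate is the mean speed in m/s. With force_limit (N) it stops when the force on the tool has changed by that much, and returns True; else False.
- robot.goto_joints(angles): joint-space move.
- robot.command_gripper(opening, strength=None): finger opening in m; strength is the grip in N (None keeps the last); returns when the fingers have stopped.
- robot.wait(seconds).
- robot.inverse_kinematics(position, orientation): joint angles nearest the present ones, or None.
- snapshot(name): name is "scene" or "side" or "wrist"; returns a dict with "frame" (420x560x3 uint8, red, green, blue), "fx", "fy", "cx", "cy" (pixels), "dist" ([k1, k2, p1, p2, k3] as OpenCV has them; the pictures are not rectified), "cam_to_world" (4x4, takes a point from camera to world coordinates). Camera axes: x right, y up, looking along -z (the intrinsics and any distortion apply to the point x, -y, -z); pixel columns grow to the right and rows downward; lengths in m; the calibration is good to about 2 mm. A picture is of the moment at which its call begins. There is no depth.
A pose or a line that the arm cannot do raises robot.Unreachable and nothing moves.
- robot.close_job(): hands the job in; it is judged then, once.
Readings, each from a call of its own:
- telemetry.get_time_s(): time.
- telemetry.get_qpos(): joint angles.
- telemetry.get_joint_velocities(): joint speeds.
- telemetry.get_effort(): joint torques, N m.
- telemetry.get_tool_pos(): TCP position.
- telemetry.get_eef_rot(): TCP orientation.
- telemetry.get_contact_force(): force on the tool from outside, world axes, zero at the start.
- telemetry.get_ft_torque(): the same for the moment, N m.
- telemetry.get_opening(): finger opening in m.
- telemetry.get_finger_force(): force on a finger pad.
Only numpy, scipy, OpenCV 4.12 (cv2) and the standard library are available. Lean on these libraries where they do the work, as an engineer would, in place of code of your own. Each camera call takes 0.05 s, during which the arm holds its last target. There are 200 camera calls.

## Working session

There is one attempt and no reset: what is moved stays moved. The work goes in short steps, each a Python script; the robot and the scene stay as the last script left them, time stands still between calls to the robot, and variables do not carry over. Pictures are saved under pics/ and viewed, at most 10 in all, crops included, and the job is handed in when it is done.

```bash
mkdir -p pics
cat > h.py <<'E'
import numpy as np, cv2
from plant import robot, snapshot, telemetry
from scipy.spatial.transform import Rotation as R
def save(s,n):
    cv2.imwrite(f'pics/{n}.png',s['frame'][:,:,::-1]); np.savez(f'pics/{n}.npz',**{k:np.array(v) for k,v in s.items() if k!='frame'})
def load(n): return dict(np.load(f'pics/{n}.npz'))
def K(s): return np.array([[s['fx'],0,s['cx']],[0,s['fy'],s['cy']],[0,0,1.]])
def px2w(s,uv,z):
    p=cv2.undistortPoints(np.array(uv,float).reshape(-1,1,2),K(s),np.array(s['dist'],float)).reshape(-1,2)
    d=np.c_[p[:,0],-p[:,1],-np.ones(len(p))]@s['cam_to_world'][:3,:3].T; c=s['cam_to_world'][:3,3]
    z=np.broadcast_to(z,len(p)); return c+d*((z-c[2])/d[:,2])[:,None]
def w2px(s,P):
    T=np.linalg.inv(s['cam_to_world']); q=np.atleast_2d(P)@T[:3,:3].T+T[:3,3]; q=q*[1,-1,-1]
    return cv2.projectPoints(q,np.zeros(3),np.zeros(3),K(s),np.array(s['dist'],float))[0].reshape(-1,2)
def quat(x,y,z):
    q=R.from_matrix(np.c_[x,y,z]).as_quat(); return [q[3],q[0],q[1],q[2]]
def down(a): # tool down, closing line y at angle a
    y=np.array([np.cos(a),np.sin(a),0]); z=np.array([0,0,-1.]); return quat(np.cross(y,z),y,z)
E
python3 - <<'E'
from h import *
for n in ("scene","side","wrist"):
    s=snapshot(n); save(s,n); print(n,s['fx'],s['dist'],s['cam_to_world'].round(3).tolist())
print(telemetry.get_eef_rot(),telemetry.get_time_s())
a=[cv2.imread(f'pics/{n}.png') for n in("side","wrist")]
cv2.imwrite('pics/sw.png',cv2.resize(np.hstack(a),(800,300)))
cv2.imwrite('pics/sc.png',cv2.resize(cv2.imread('pics/scene.png'),(800,600)))
E
```

```text
scene 539.2935721261575 [-0.13629464  0.          0.          0.          0.        ] [[-0.82, 0.334, -0.464, 0.046], [-0.572, -0.472, 0.671, 0.746], [0.005, 0.816, 0.579, 0.656], [0.0, 0.0, 0.0, 1.0]]
side 515.0662148302572 [-0.1532626  0.         0.         0.         0.       ] [[0.953, 0.126, -0.276, 0.278], [-0.304, 0.383, -0.872, -0.807], [-0.005, 0.915, 0.403, 0.485], [0.0, 0.0, 0.0, 1.0]]
wrist 333.66447758091067 [-0.04456247  0.          0.          0.          0.        ] [[0.266, 0.91, 0.317, 0.253], [-0.964, 0.252, 0.085, -0.605], [-0.003, -0.328, 0.945, 0.373], [0.0, 0.0, 0.0, 1.0]]
[-7.53880621e-04  9.91044737e-01  1.33528127e-01  2.72646749e-05] 0.15
```

View pics/sc.png

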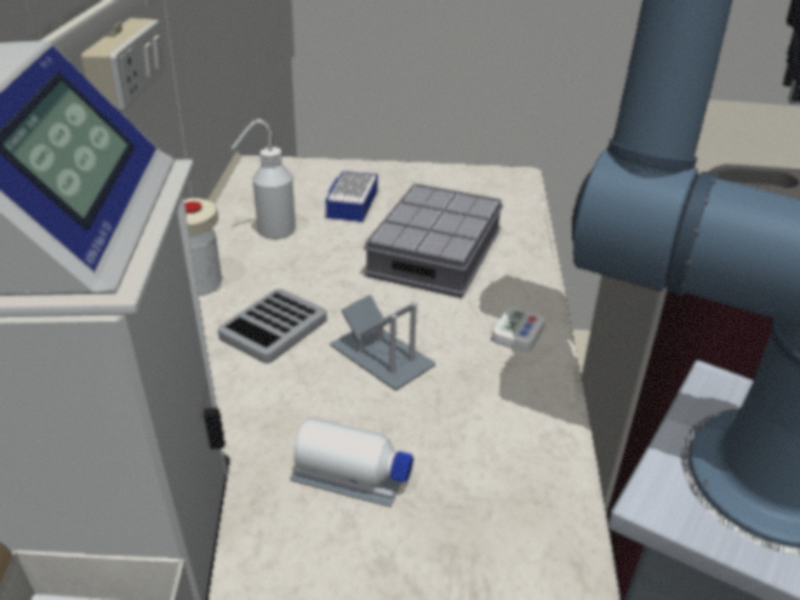

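View pics/sw.png

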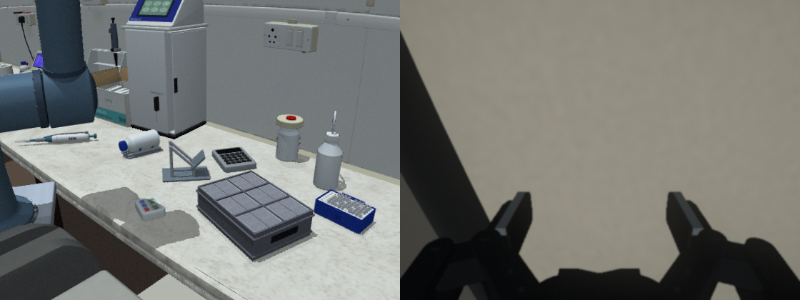

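The scene view shows the bottle in its cradle at about (350,455), cap towards the robot. The rest is at (385,340), the calculator at (272,323), the timer at (518,330) and the crate at (435,235). I'll enlarge both views to measure.

Run:
```python
import cv2
def crop(n,x0,y0,w,h,k,o):
    im=cv2.resize(cv2.imread(f'pics/{n}.png')[y0:y0+h,x0:x0+w],None,fx=k,fy=k,interpolation=cv2.INTER_CUBIC)
    for x in range((x0+19)//20*20,x0+w,20): cv2.line(im,((x-x0)*k,0),((x-x0)*k,6),(0,0,255),1); cv2.putText(im,str(x),((x-x0)*k+2,14),0,.35,(0,0,255))
    for y in range((y0+19)//20*20,y0+h,20): cv2.line(im,(0,(y-y0)*k),(6,(y-y0)*k),(0,0,255),1); cv2.putText(im,str(y),(8,(y-y0)*k+4),0,.35,(0,0,255))
    cv2.imwrite(f'pics/{o}.png',im)
crop('scene',195,200,190,160,4 if 0 else 3,'c1'); crop('side',160,170,290,200,2,'c2')
crop('scene',195,195,200,150,4,'c1'); crop('side',210,180,200,150,4,'c2') if 0 else crop('side',215,180,230,190,3,'c2')
```

```text
(no output)
```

View pics/c1.png

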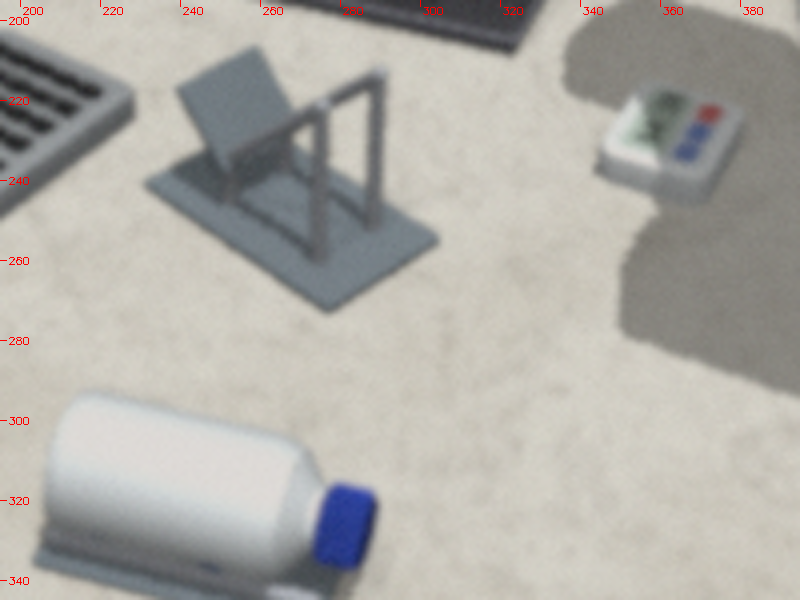

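View pics/c2.png

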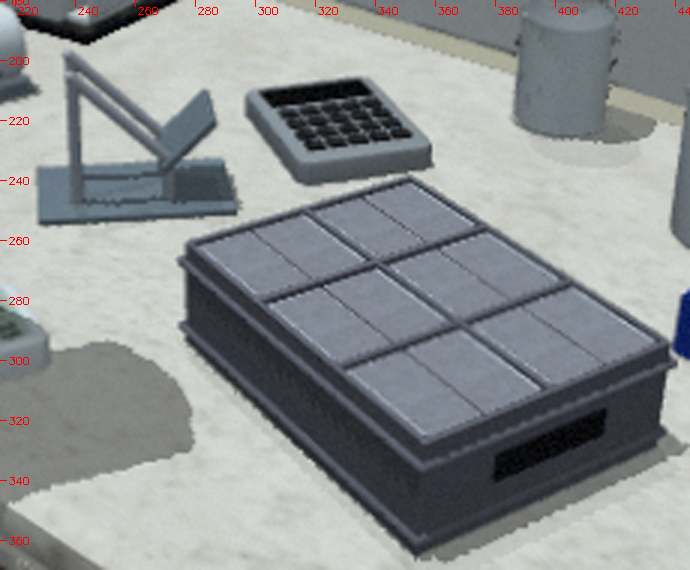

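The scene crop shows the rest plate corners at about (147,183), (330,310) and (438,238), the bottle's cap end at (363,530) and its base at (62,468). In the side crop the crate's wall crossings are at (375,265) and (458,325), with three cells along the lower-right direction. Next I'll turn these into world positions.

```bash
cat > m.py <<'E'
from h import *
sc,sd=load('scene'),load('side')
A=lambda p:np.array(p,float)/4+195
B=lambda p:np.array(p,float)/3+[215,180]
def fit(M,W):
    M=np.array(M);W=W[:,:2];m=M.mean(0);w=W.mean(0)
    H=(M-m).T@(W-w);a=np.arctan2(H[0,1]-H[1,0],H[0,0]+H[1,1]);r=np.array([[np.cos(a),-np.sin(a)],[np.sin(a),np.cos(a)]])
    t=w-r@m; return t,a,((W-t-M@r.T)*1000).round(1).tolist()
W=px2w(sc,A([(147,183),(330,310),(438,238)]),.006);print('rest sc',W.round(3).tolist())
W2=px2w(sd,B([(40,168),(38,217),(236,208),(223,160)]),.006);print('rest sd',W2.round(3).tolist(), np.linalg.norm(np.diff(W2,axis=0),axis=1))
W3=px2w(sd,B([(375,265),(458,325),(190,245),(412,178),(670,347),(427,463)]),.065)
print('crate',W3.round(3).tolist())
print(fit([(0,35),(0,-35),(-78,107),(78,107),(78,-107),(-78,-107)],W3*1000))
b=px2w(sc,A([(363,530),(62,468)]),.036);print('bottle',b.round(3).tolist(),np.linalg.norm(b[1]-b[0]))
print('timer',px2w(sc,A([(600,145),(645,95),(740,110),(700,180)]),.018).round(3).tolist())
E
python3 m.py
```

```text
rest sc [[0.575, 0.109, 0.006], [0.45, 0.134, 0.006], [0.437, 0.063, 0.006]]
rest sd [[0.456, 0.128, 0.006], [0.44, 0.06, 0.006], [0.565, 0.032, 0.006], [0.579, 0.1, 0.006]] [0.07003526 0.12839646 0.07014365]
crate [[0.58, -0.155, 0.065], [0.596, -0.223, 0.065], [0.492, -0.104, 0.065], [0.641, -0.069, 0.065], [0.686, -0.276, 0.065], [0.534, -0.319, 0.065]]
(array([ 587.91826655, -191.09974097]), np.float64(0.22014178012519633), [[-704.0, 1590.7], [-55.9, 2208.0], [3806.5, -121.0], [152.0, 556.0], [-1554.4, 2595.0], [-1644.2, -6828.7]])
bottle [[0.349, 0.261, 0.036], [0.465, 0.302, 0.036]] 0.12294326596164497
timer [[0.402, -0.031, 0.018], [0.403, -0.081, 0.018], [0.358, -0.098, 0.018], [0.349, -0.034, 0.018]]
```

Estimates:
- **Crate:** centre (0.588, -0.191), yaw 0.22
- **Rest:** centre (0.508, 0.083), yaw -0.21
- **Bottle:** base (0.465, 0.302), cap (0.349, 0.261)

All lengths agree with the sizes given. I'll check that the key poses are reachable, then hover over the crate and look.

```bash
cat > g.py <<'E'
from h import *
Z=np.array([0,0,1.])
CR=[np.array([.588,-.191]),.22]; RE=[np.array([.508,.083]),-.21]
BB=np.array([.465,.302,.036]); BC=np.array([.349,.261,.036])
def ry(a): return np.array([np.cos(a),np.sin(a),0]),np.array([-np.sin(a),np.cos(a),0])
def seat():
    ex,ey=ry(RE[1]); p=np.r_[RE[0],0]+.045*ex+.055*Z; a=(-ex+Z)/2**.5; n=(ex+Z)/2**.5; return p,a,n
def side(p,a,n,s,th,sg,g=.019): # TCP pose, grasp across side at s
    l=np.cross(n,a)*sg; z=-n*np.cos(th)-a*np.sin(th); return p+a*s+z*g, quat(np.cross(l,z),l,z)
def axial(p,a,s,sg):
    ex,ey=ry(RE[1]); l=ey*sg; z=-a; return p+a*s, quat(np.cross(l,z),l,z)
def cell(i,j): # world xy
    ex,ey=ry(CR[1]); return CR[0]+(i*.038*ex+j*.07*ey)[:2]
E
python3 - <<'E'
from g import *
r=lambda q:None if q is None else np.round(q,2).tolist()
p,a,n=seat(); b=(BC-BB)/np.linalg.norm(BC-BB)
for sg in(1,-1):
  for th in(0,.17,.35):
    print(sg,th,*[r(robot.inverse_kinematics(*side(P,A,N,.055,th,sg))) for P,A,N in((BB,b,Z),(p,a,n),(p+.1*n,a,n))])
  print('ax',r(robot.inverse_kinematics(*axial(p,a,.105,sg))),r(robot.inverse_kinematics(*axial(p,a,.2,sg))))
q=down(CR[1]-np.pi/2)
for i in(-1,1):
  for j in(-1,0,1): print(r(robot.inverse_kinematics([*cell(i,j),.2],q)))
robot.move_pose([*(CR[0]-.02),.27],q); print(telemetry.get_time_s(),r(telemetry.get_qpos()))
s=snapshot('wrist'); save(s,'w1'); cv2.imwrite('pics/w1b.png',cv2.resize(cv2.imread('pics/w1.png'),(800,600)))
E
```

```text
1 0 [0.38, 0.17, 2.04, -0.0, 0.93, 1.61] [-0.1, 0.58, 1.53, 0.08, 1.82, 1.67] [-0.11, 0.63, 1.31, 0.08, 1.99, 1.67]
1 0.17 [0.38, 0.09, 2.14, -0.01, 0.74, 1.62] [-0.09, 0.48, 1.62, 0.07, 1.66, 1.67] [-0.11, 0.53, 1.4, 0.06, 1.83, 1.67]
1 0.35 [0.38, 0.01, 2.25, -0.03, 0.53, 1.64] [-0.09, 0.37, 1.72, 0.05, 1.49, 1.68] [-0.1, 0.42, 1.5, 0.05, 1.65, 1.67]
ax [0.06, -0.43, 2.5, -0.57, 0.36, -0.84] None
-1 0 [0.38, 0.17, 2.04, -0.0, 0.93, -1.54] [-0.1, 0.58, 1.53, 0.08, 1.82, -1.47] [-0.11, 0.63, 1.31, 0.08, 1.99, -1.47]
-1 0.17 [0.38, 0.09, 2.14, -0.01, 0.74, -1.53] [-0.09, 0.48, 1.62, 0.07, 1.66, -1.47] [-0.11, 0.53, 1.4, 0.06, 1.83, -1.47]
-1 0.35 [0.38, 0.01, 2.25, -0.03, 0.53, -1.5] [-0.09, 0.37, 1.72, 0.05, 1.49, -1.46] [-0.1, 0.42, 1.5, 0.05, 1.65, -1.47]
ax [0.06, -0.43, 2.5, -0.57, 0.36, 2.3] None
[-0.62, 0.2, 1.63, -0.0, 1.32, 0.73]
[-0.54, 0.1, 1.73, -0.0, 1.31, 0.81]
[-0.45, 0.02, 1.82, -0.0, 1.3, 0.91]
[-0.54, 0.34, 1.46, -0.0, 1.35, 0.81]
[-0.46, 0.25, 1.56, -0.0, 1.33, 0.89]
[-0.37, 0.18, 1.64, -0.0, 1.31, 0.98]
2.225 [-0.54, 0.1, 1.61, -0.0, 1.43, 0.81]
```

View pics/w1b.png

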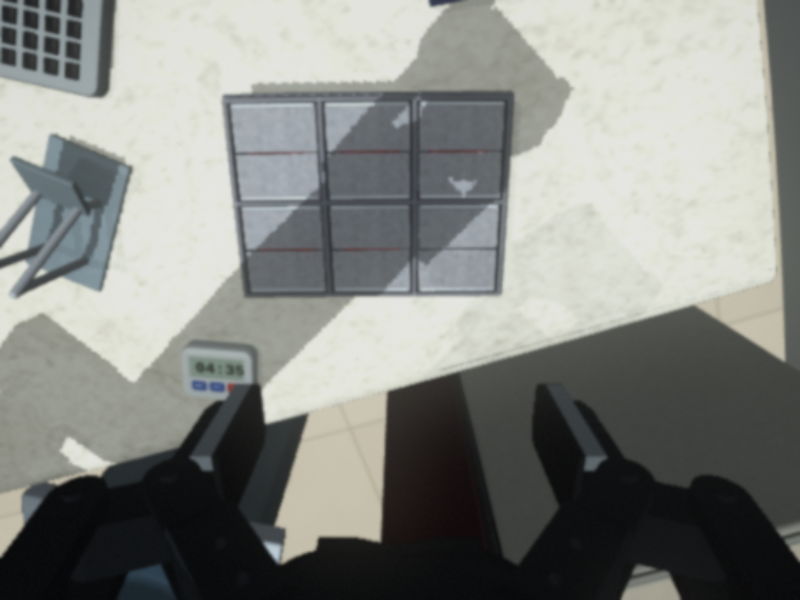

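The wrist view shows the crate corners at (223,95), (514,92), (502,297) and (245,296), with wall crossings at (321,203) and (414,203). Five cells show a red glint in the flap gap and the bottom-right one doesn't, which suggests cell (-x,-y) is empty. I'll refit the crate, feel that cell first, and scan for a feasible axial grasp.

```bash
cat > p1.py <<'E'
from g import *; import g
from m import fit
w=load('w1'); c=np.array([(223,95),(514,92),(502,297),(245,296),(321,203),(414,203)])*.7
W=px2w(w,c,.065); t,a,res=fit(np.array([(78,107),(78,-107),(-78,-107),(-78,107),(0,35),(0,-35)])/1000,W); print(t,a,res)
print(np.linalg.norm(np.diff(W[:4],axis=0),axis=1))
# rest base corners at +x end, z .006
print('rest',px2w(w,np.array([(132,167),(55,135),(100,290)])*.7,.006).round(3).tolist())
p,ax,n=seat()
def tilt(phi,sg,s,up=0):
    ex,ey=ry(RE[1]); l=ey*sg; z=-ax*np.cos(phi)-n*np.sin(phi)
    return p+ax*.12+z*(s)+Z*up, quat(np.cross(l,z),l,z)
for phi in(0,.1,.2,.3,.4):
    print(phi,[None if q is None else np.round(q,2).tolist() for q in(robot.inverse_kinematics(*tilt(phi,sg,.015,u)) for sg in(1,-1) for u in(0,.08,.15))])
E
python3 p1.py | grep -v -E "^(rest s|bottle|timer|crate)"
```

```text
(array([ 587.91826655, -191.09974097]), np.float64(0.22014178012519633), [[-704.0, 1590.7], [-55.9, 2208.0], [3806.5, -121.0], [152.0, 556.0], [-1554.4, 2595.0], [-1644.2, -6828.7]])
[ 0.5890314 -0.1852142] 0.2243949075370857 [[1.2, -1.1], [1.5, 0.6], [-0.9, -1.4], [0.7, -1.1], [-1.4, 2.7], [-1.2, 0.3]]
[0.21241768 0.15879837 0.21392439]
rest [[0.564, 0.03, 0.006], [0.578, 0.1, 0.006], [0.439, 0.056, 0.006]]
0 [[0.06, -0.43, 2.5, -0.57, 0.36, -0.84], [0.06, -0.6, 2.44, -0.36, 0.56, -1.07], [0.06, -0.68, 2.35, -0.29, 0.72, -1.16], [0.06, -0.43, 2.5, -0.57, 0.36, 2.3], [0.06, -0.6, 2.44, -0.36, 0.56, 2.07], [0.06, -0.68, 2.35, -0.29, 0.72, 1.98]]
0.1 [[0.04, -0.41, 2.45, -0.37, 0.46, -1.04], [0.04, -0.56, 2.38, -0.26, 0.67, -1.17], [0.04, -0.63, 2.3, -0.22, 0.82, -1.22], [0.04, -0.41, 2.45, -0.37, 0.46, 2.1], [0.04, -0.56, 2.38, -0.26, 0.67, 1.97], [0.04, -0.63, 2.3, -0.22, 0.82, 1.92]]
0.2 [[0.03, -0.38, 2.39, -0.24, 0.57, -1.16], [0.03, -0.51, 2.33, -0.19, 0.77, -1.24], [0.03, -0.58, 2.24, -0.16, 0.92, -1.27], [0.03, -0.38, 2.39, -0.24, 0.57, 1.98], [0.03, -0.51, 2.33, -0.19, 0.77, 1.91], [0.03, -0.58, 2.24, -0.16, 0.92, 1.87]]
0.3 [[0.01, -0.34, 2.34, -0.17, 0.67, -1.24], [0.01, -0.46, 2.27, -0.14, 0.87, -1.29], [0.01, -0.53, 2.18, -0.12, 1.01, -1.31], [0.01, -0.34, 2.34, -0.17, 0.67, 1.9], [0.01, -0.46, 2.27, -0.14, 0.87, 1.86], [0.01, -0.53, 2.18, -0.12, 1.01, 1.83]]
0.4 [[-0.0, -0.29, 2.28, -0.11, 0.78, -1.3], [-0.0, -0.41, 2.21, -0.09, 0.96, -1.32], [-0.0, -0.47, 2.12, -0.09, 1.11, -1.34], [-0.0, -0.29, 2.28, -0.11, 0.78, 1.84], [-0.0, -0.41, 2.21, -0.09, 0.96, 1.82], [-0.0, -0.47, 2.12, -0.09, 1.11, 1.8]]
```

Crate (0.589, -0.187) with yaw 0.224 and rest (0.508, 0.081) with yaw -0.222 are consistent across views. Now I'll feel the suspected empty cell, then one jar cell for contrast.

```bash
sed -i 's/^CR=.*/CR=[np.array([.589,-.187]),.224]; RE=[np.array([.508,.081]),-.222]/' g.py
python3 - <<'E'
from g import *
q=down(CR[1]-np.pi/2); robot.command_gripper(0.)
def probe(i,j):
    c=cell(i,j); robot.move_pose([*c,.085],q); f0=telemetry.get_contact_force()
    hit=robot.servo_line([*c,.035],rate=.06,force_limit=9)
    print(i,j,hit,np.round(telemetry.get_tool_pos(),4),np.round(np.array(telemetry.get_contact_force())-f0,1),telemetry.get_time_s())
    robot.servo_line([*c,.09],rate=.2); return hit
robot.move_pose([*cell(-1,-1),.12],q)
if probe(-1,-1):
    for c in((-1,0),(1,-1),(1,0),(1,1),(-1,1)):
        if not probe(*c): break
else: probe(-1,0)
print(telemetry.get_time_s())
E
```

```text
-1 -1 False [ 0.5678 -0.2639  0.0354] [-0.3  0.2  0.1] 4.975
-1 0 True [ 0.5511 -0.1951  0.0345] [-2.3  1.6  4.4] 6.625
7.0583
```

Both probes went deep, which contradicts the jar heights for the second cell, so I'll look before going on.

Run:
```python
from g import *
q=down(CR[1]-np.pi/2)
robot.move_pose([*(CR[0]-.02),.24],q)
print(telemetry.get_opening())
s=snapshot('wrist'); save(s,'w2'); a=cv2.resize(s['frame'][40:240,130:390,::-1],(780,600),interpolation=cv2.INTER_CUBIC)
cv2.imwrite('pics/w2b.png',a)
```

```text
2.2662950177946167e-06
```

View pics/w2b.png

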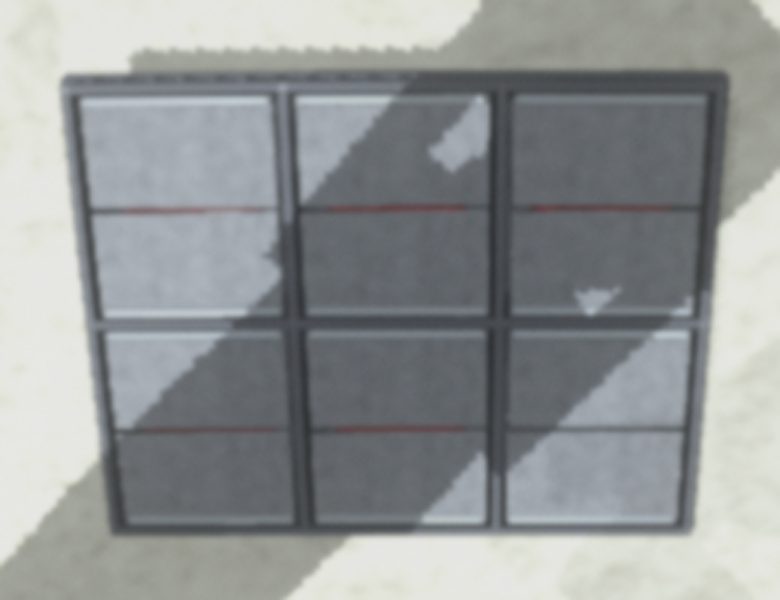

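Only cell (-1,-1) shows no red glint, which agrees with it being free. I'll re-feel both cells in small steps and log the force to settle it.

Run:
```python
from g import *
q=down(CR[1]-np.pi/2)
for ij in((-1,0),(-1,-1)):
    c=cell(*ij); robot.move_pose([*c,.075],q); f0=np.array(telemetry.get_contact_force())
    for z in np.arange(.066,.039,-.004):
        h=robot.servo_line([*c,z],rate=.05,force_limit=8); print(ij,round(z,3),h,round(telemetry.get_tool_pos()[2],4),np.round(np.array(telemetry.get_contact_force())-f0,1))
        if h: break
    robot.servo_line([*c,.09],rate=.2)
print(telemetry.get_time_s())
```

```text
(-1, 0) 0.066 False 0.0666 [-0.6 -0.3 -0.9]
(-1, 0) 0.062 False 0.0618 [ 0.3 -0.3 -1.2]
(-1, 0) 0.058 False 0.0576 [-0.6 -0.4 -0.8]
(-1, 0) 0.054 False 0.0536 [-0.8 -0.4 -1.2]
(-1, 0) 0.05 False 0.0496 [-1.  -0.6 -1.3]
(-1, 0) 0.046 False 0.0456 [-0.2 -0.8 -1. ]
(-1, 0) 0.042 False 0.0416 [ 0.4 -0.9 -0.4]
(-1, -1) 0.066 False 0.0653 [ 0.3 -0.1 -0.5]
(-1, -1) 0.062 False 0.0618 [ 0.6 -0.2  0.1]
(-1, -1) 0.058 False 0.0576 [ 0.3  0.2 -0.7]
(-1, -1) 0.054 False 0.0536 [ 0.7  0.4 -0. ]
(-1, -1) 0.05 False 0.0496 [-0.1 -0.3 -0.9]
(-1, -1) 0.046 False 0.0456 [ 0.6  0.6 -0.1]
(-1, -1) 0.042 False 0.0416 [-0.2 -0.3 -1. ]
13.3167
```

Neither cell shows contact down to 0.042, so I need to see where the tips really are. I'll take a side picture with the tool lowered.

Run:
```python
from g import *
q=down(CR[1]-np.pi/2); c=cell(-1,0)
robot.move_pose([*c,.075],q); robot.servo_line([*c,.042],rate=.1,force_limit=8)
s=snapshot('side'); save(s,'s2'); print(telemetry.get_tool_pos(), w2px(s,[[*c,.042],[*c,.063]]))
robot.servo_line([*c,.09],rate=.2)
cv2.imwrite('pics/s2b.png',cv2.resize(s['frame'][200:370,260:450,::-1],None,fx=3.5,fy=3.5,interpolation=cv2.INTER_CUBIC))
print(telemetry.get_time_s())
```

```text
[ 0.55226965 -0.1960125   0.04224766] [[333.17445633 296.69171066]
 [333.71663526 285.11811187]]
14.6333
```

View pics/s2b.png

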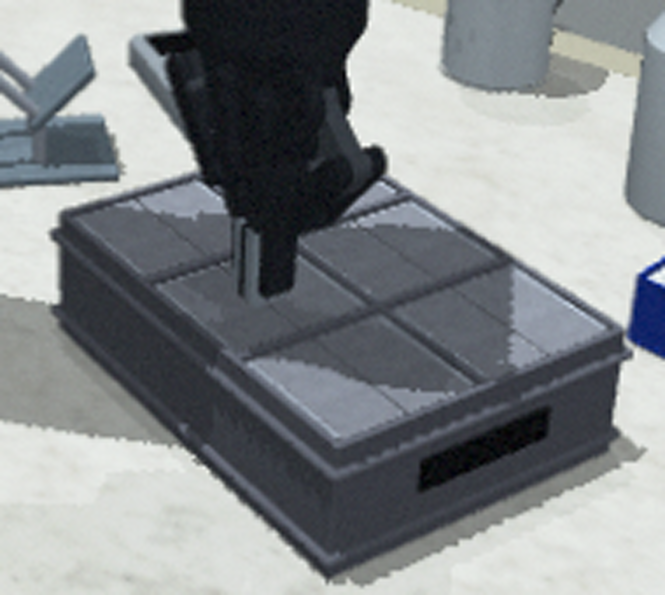

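The picture shows the tips just at flap level, at crop pixel (262,297), which is z ≈ 0.063 while the tool reads 0.042. So the real tip is about 21 mm behind the reported TCP, which also fits the 0.0345 hit as the jar top. I'll feel deeper in the free cell, then touch the bare worktop to measure the offset.

Run:
```python
from g import *
q=down(CR[1]-np.pi/2); c=cell(-1,-1)
robot.move_pose([*c,.07],q)
h=robot.servo_line([*c,.01],rate=.1,force_limit=9); print('cell',h,telemetry.get_tool_pos()[2]); robot.servo_line([*c,.09],rate=.25)
t=[.46,-.03]; robot.move_pose([*t,.06],down(-np.pi/2))
h=robot.servo_line([*t,-.03],rate=.06,force_limit=7); print('table',h,telemetry.get_tool_pos(),np.round(telemetry.get_contact_force(),1)); robot.servo_line([*t,.1],rate=.3)
print(telemetry.get_time_s())
```

```text
cell False 0.010099996563974895
table True [ 0.45981125 -0.02993704 -0.02372698] [-2.4  1.4  7.3]
19.0917
```

The cell is confirmed free and the tips sit about 22 mm behind the reported TCP, so I'll correct for that. Next I hover over the bottle for a close look.

Run:
```python
from g import *
b=(BC-BB)/np.linalg.norm(BC-BB); p,a,n=seat()
r=lambda q:None if q is None else np.round(q,2).tolist()
for s in(.078,.083): print(r(robot.inverse_kinematics(*axial(p,a,s,1))),r(robot.inverse_kinematics(*axial(p+.1*Z,a,s,1))))
print(r(robot.inverse_kinematics(*side(p,a,n,.055,0,1,.045))),r(robot.inverse_kinematics(*side(p+.08*n,a,n,.055,0,1,.045))))
robot.servo_line([.46,-.03,.22],rate=.4)
P,q=side(BB,b,Z,.055,0,1,.045); print(P,r(robot.inverse_kinematics(P,q)))
robot.move_pose(P+.17*Z,q); robot.command_gripper(.085); s=snapshot('wrist'); save(s,'w3'); cv2.imwrite('pics/w3b.png',cv2.resize(s['frame'][:,:,::-1],(800,600)))
print(telemetry.get_time_s())
```

```text
[0.04, -0.31, 2.46, -0.71, 0.29, -0.69] [0.04, -0.53, 2.4, -0.37, 0.54, -1.06]
[0.05, -0.33, 2.47, -0.68, 0.3, -0.72] [0.05, -0.55, 2.4, -0.37, 0.55, -1.06]
[-0.1, 0.57, 1.58, 0.09, 1.77, 1.67] [-0.11, 0.6, 1.42, 0.08, 1.91, 1.68]
[ 0.41314379  0.28367151 -0.009     ] [0.38, 0.22, 2.04, -0.0, 0.88, 1.61]
21.6
```

View pics/w3b.png

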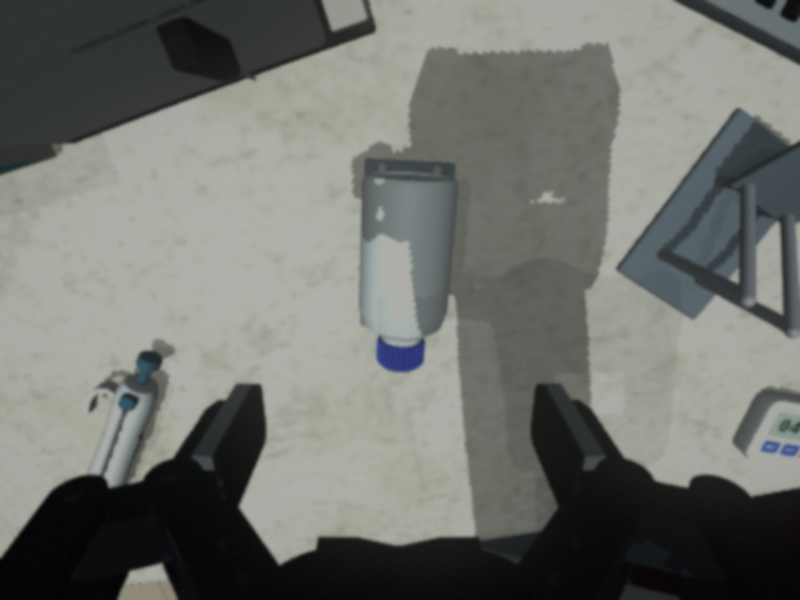

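The wrist view shows the bottle's axis running from about (409,180) at the base to (401,365) at the cap end. The plate's far edge is centred at (410,164).

Run:
```python
from g import *
w=load('w3')
W=px2w(w,np.array([(409,180),(403,320),(401,352),(401,362)])*.7,[.036]*4); print(W.round(4).tolist())
e=px2w(w,np.array([(362,250),(451,250)])*.7,.036);print('mid',e.mean(0),np.linalg.norm(e[0]-e[1]))
e=px2w(w,np.array([(365,162),(455,165)])*.7,.004);print('plate far',e.round(4).tolist(),np.linalg.norm(e[0]-e[1]))
d=W[0]-W[2];print('yaw',np.arctan2(d[1],d[0]), 'old',np.arctan2(.041,.116))
print((w2px(w,[BB,BC,BB+(BC-BB)*.5])/.7).round(0).tolist())
print('rest',px2w(w,np.array([(740,108),(617,268),(695,318)])*.7,.006).round(4).tolist())
```

```text
[[0.4646, 0.2942, 0.036], [0.3777, 0.2668, 0.036], [0.355, 0.2601, 0.036], [0.3479, 0.2576, 0.036]]
mid [0.42334044 0.28090961 0.036     ] 0.05606960112423812
plate far [[0.4628, 0.3238, 0.004], [0.481, 0.2671, 0.004]] 0.05948632740184894
yaw 0.3017484087495476 old 0.3397434710510883
[[397.0, 175.0], [397.0, 359.0], [397.0, 273.0]]
rest [[0.5786, 0.1065, 0.006], [0.4542, 0.1326, 0.006], [0.4397, 0.0583, 0.006]]
```

Refined bottle: base (0.466, 0.294), yaw 0.305, which agrees with the cradle edge. The rest is confirmed within 3 mm. Now I'll pick the bottle and lay it in the rest.

```bash
sed -i 's/^BB=.*/BB=np.array([.466,.2945,.036]); BC=BB-.125*np.array([np.cos(.305),np.sin(.305),0])/; s/RE=\[.*/RE=[np.array([.508,.0815]),-.218]/' g.py
python3 - <<'E'
from g import *
import sys
T=telemetry
b=(BC-BB)/.125
P,q=side(BB,b,Z,.055,0,1,.045)
robot.move_pose(P+.1*Z,q); h=robot.servo_line(P,rate=.15,force_limit=15); print('down',h,T.get_tool_pos()[2])
if h: sys.exit()
robot.command_gripper(.03,45); print('open',T.get_opening(),T.get_finger_force(),T.get_time_s())
if T.get_opening()<.05: sys.exit()
robot.servo_line(P+.15*Z,rate=.25); print(T.get_opening(),T.get_contact_force())
p,a,n=seat()
P2,q2=side(p+.004*a+.004*n,a,n,.055,0,1,.045)
robot.move_pose(P2+.09*n+.03*Z,q2); print(T.get_time_s())
s=snapshot('side'); save(s,'s3'); cv2.imwrite('pics/s3b.png',cv2.resize(s['frame'][110:310,180:400,::-1],None,fx=2.7,fy=2.7,interpolation=cv2.INTER_CUBIC))
E
```

```text
down False -0.007609366137309802
open 0.05673111141426265 47.255056500434875 23.1667
0.056575033760169924 [ 0.03109972 -0.15912195 -2.45574685]
24.95
```

View pics/s3b.png

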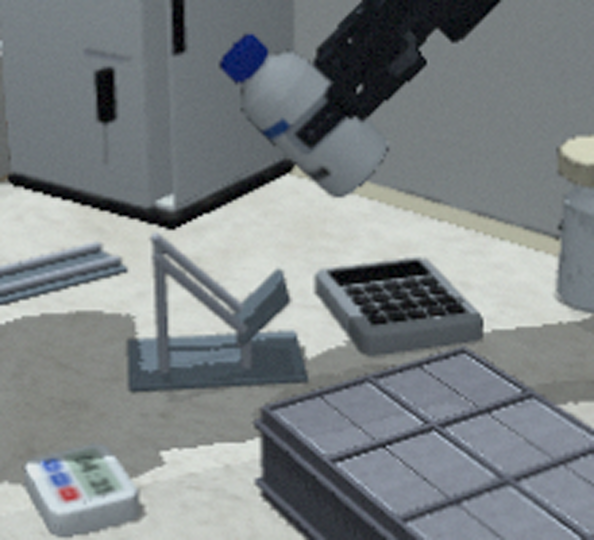

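The bottle is held squarely at 45°, cap up, above the rest, with the fingertips past its axis. I'll lower it into the rest, release, and go round to the cap. The approach comes from above with the tool along the bottle's axis.

Run:
```python
from g import *
T=telemetry; p,a,n=seat()
P2,q2=side(p+.004*a+.003*n,a,n,.055,0,1,.045)
robot.servo_line(P2+.02*n,q2,rate=.2)
h=robot.servo_line(P2-.004*n,rate=.05,force_limit=8); x=np.array(T.get_tool_pos())-P2; print('laid',h,'n',x@n,'a',x@a,np.round(T.get_contact_force(),1))
robot.command_gripper(.085); robot.wait(.3)
robot.servo_line(P2+.11*n,rate=.3); print(T.get_time_s())
A,qa=axial(p,a,.081,1)
robot.move_pose(A+.13*Z,qa); print(T.get_time_s(),np.round(T.get_qpos(),2))
s=snapshot('side'); save(s,'s4'); cv2.imwrite('pics/s4b.png',cv2.resize(s['frame'][110:310,180:400,::-1],None,fx=2.7,fy=2.7,interpolation=cv2.INTER_CUBIC))
s=snapshot('wrist'); save(s,'w4')
print(w2px(s,[p+.125*a,p+.109*a,p]).round(0).tolist(), 'side crop', ((w2px(load('s4'),[p+.125*a,p])-[180,110])*2.7).round(0).tolist())
```

```text
laid True n 0.018527607782537793 a 0.001326885615911303 [ 0.3  0.2 -0.2]
27.0167
29.3833 [ 0.05 -0.59  2.37 -0.32  0.62 -1.11]
[[280.0, 75.0], [280.0, 76.0], [279.0, 79.0]] side crop [[146.0, 186.0], [272.0, 295.0]]
```

View pics/s4b.png

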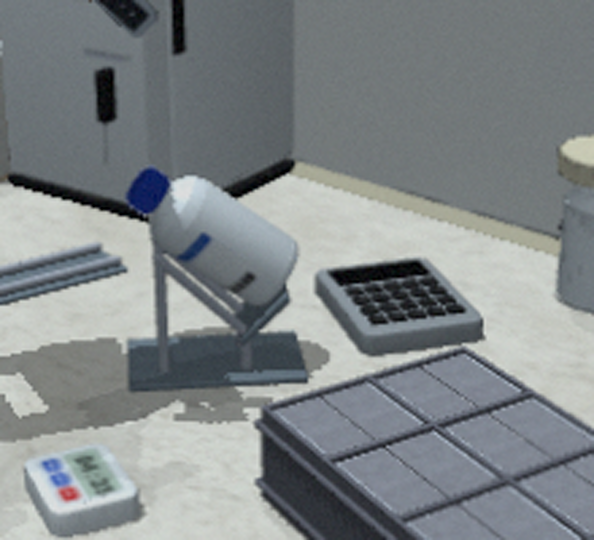

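The bottle lies down in the rest, cap end up at about (138,183), perhaps a few millimetres short of the foot plate. The timer and calculator are undisturbed. I'll triangulate the blue cap from the side, scene and wrist images by colour to set the grip point.

Run:
```python
from g import *
from scipy.optimize import least_squares
p,a,n=seat(); l=np.cross(n,a); t0=p+.117*a
s=snapshot('scene'); save(s,'sc4'); L=[]
for k in('s4','w4','sc4'):
    hsv=cv2.cvtColor(cv2.imread(f'pics/{k}.png'),cv2.COLOR_BGR2HSV); m=cv2.inRange(hsv,(108,120,30),(130,255,255))
    u=w2px(load(k),t0)[0]; cnt,_,st,ce=cv2.connectedComponentsWithStats(m)
    ok=[i for i in range(1,cnt) if st[i,4]>25]; i=min(ok,key=lambda i:np.linalg.norm(ce[i]-u),default=None)
    print(k,u.round(1),None if i is None else (ce[i].round(1),st[i]))
    if i is not None and np.linalg.norm(ce[i]-u)<40: L.append((k,ce[i]))
for sub in(L,L[:2],[x for x in L if x[0]!='w4']):
    r=least_squares(lambda x:np.concatenate([w2px(load(k),x)[0]-c for k,c in sub]),t0); d=r.x-t0
    print([x[0] for x in sub],'da,dn,dl',np.round([d@a,d@n,d@l],4),'res',r.fun.round(1))
```

```text
s4 [237.2 181.5] (array([234.3, 180.1]), array([227, 172,  16,  17, 178], dtype=int32))
w4 [279.6  75.1] (array([288.3,  65.3]), array([ 264,   39,   50,   53, 2020], dtype=int32))
sc4 [283.  196.8] (array([283.4, 198.6]), array([275, 189,  18,  19, 243], dtype=int32))
['s4', 'w4', 'sc4'] da,dn,dl [ 0.0051 -0.0051 -0.0052] res [-0.9  0.6 -0.   0.7  0.3  1.1]
['s4', 'w4'] da,dn,dl [ 0.0045 -0.0053 -0.0053] res [-0.8  0.8  0.1  0.3]
['s4', 'sc4'] da,dn,dl [ 0.0048 -0.003  -0.0045] res [-0.1  0.1 -0.1 -0.1]
```

The cap is at +3 mm along the axis, -4 mm normal and -5 mm lateral from nominal. I'll grip there along the axis and lift, and refit the crate from the second close view.

Run:
```python
from g import *
import sys
T=telemetry; p,a,n=seat(); l=np.cross(n,a)
def fit(M,W):
    W=W[:,:2];m=M.mean(0);w=W.mean(0);H=(M-m).T@(W-w);al=np.arctan2(H[0,1]-H[1,0],H[0,0]+H[1,1]);r=np.array([[np.cos(al),-np.sin(al)],[np.sin(al),np.cos(al)]]);t=w-r@m;return t,al,((W-t-M@r.T)*1e3).round(1).tolist()
c=np.array([(62,77),(728,74),(691,532),(112,533),(291,325),(498,323)])/3+[130,40]
print(fit(np.array([(78,107),(78,-107),(-78,-107),(-78,107),(0,35),(0,-35)])/1000,px2w(load('w2'),c,.065)))
p=p+.003*a-.004*n-.005*l
A,qa=axial(p,a,.083,1); print(robot.inverse_kinematics(A,qa))
robot.servo_line(A+.12*Z,qa,rate=.15); robot.wait(.15)
h=robot.servo_line(A,rate=.12,force_limit=14); print('down',h,np.array(T.get_tool_pos())-A,T.get_time_s())
if h: sys.exit()
robot.command_gripper(.01,60); print('grip',T.get_opening(),T.get_finger_force(),np.round(T.get_contact_force(),1),T.get_time_s())
```

```text
(array([ 0.58951416, -0.18498267]), np.float64(0.22763687778075972), [[1.0, -1.4], [0.6, 0.7], [0.4, 0.6], [0.4, -0.8], [-1.5, 0.7], [-0.9, 0.2]])
[ 0.06698181 -0.33384179  2.47004052 -0.70528066  0.3116891  -0.68552327]
down False [2.94329677e-04 5.80938916e-05 4.35973565e-04] 31.0833
grip 0.04401525726927374 63.318941658362746 [-9.1  3.3 11.1] 31.5583
```

The fingers stopped at 44 mm, so the tips are on the shoulder rather than the cap. I'll reopen, back off 12 mm along the axis and regrip.

Run:
```python
from g import *
T=telemetry; p,a,n=seat()
robot.command_gripper(.07); robot.wait(.2)
x=np.array(T.get_tool_pos()); robot.servo_line(x+.012*a,rate=.08)
robot.command_gripper(.01,60); print('grip',T.get_opening(),T.get_finger_force(),np.round(T.get_contact_force(),1),T.get_time_s())
```

```text
grip 0.029320432817143707 58.650181889534 [-4.6  2.2  4.3] 32.8917
```

Now 29 mm, which fits the cap with compliant pads. Lift it, bring it upright over the free cell, and check with side/scene image numbers.

```bash
sed -i 's/^CR=[^;]*;/CR=[np.array([.589,-.186]),.225];/' g.py
python3 - <<'E'
from g import *
T=telemetry
x=np.array(T.get_tool_pos()); robot.servo_line(x+.1*Z,rate=.2); print('lift',T.get_opening(),np.round(T.get_contact_force(),1),T.get_time_s())
c=cell(-1,-1); q0=np.array(T.get_qpos())
C=[down(CR[1]+s*np.pi/2) for s in(1,-1)]
J=[robot.inverse_kinematics([*c,.22],q) for q in C]
print([None if j is None else np.round(j,2).tolist() for j in J])
i=min((k for k in(0,1) if J[k] is not None),key=lambda k:np.abs(J[k]-q0).max())
robot.move_pose([*c,.22],C[i]); robot.wait(.2); print(i,T.get_opening(),np.round(T.get_contact_force(),1),T.get_time_s())
for k in('side','scene'):
    s=snapshot(k); save(s,k+'5'); 
    f=s['frame'].astype(int)
    for b in range(90,126,5): pass
    hsv=cv2.cvtColor(s['frame'],cv2.COLOR_RGB2HSV)
    u0,u1=w2px(s,[[*c,.22],[*c,.10]]); print(k,u0.round(0),u1.round(0))
    # bottle silhouette rows: bright unsaturated
    m=((hsv[:,:,2]>150)&(hsv[:,:,1]<40))
    for z in np.arange(.21,.08,-.015):
        u=w2px(s,[[*c,z]])[0]; r=int(round(u[1])); print(round(z,3),u.round(0).tolist(),[int(f[r,int(u[0])+d].mean()) for d in range(-28,29,4)])
E
```

```text
lift 0.029069624253402173 [ 0.4  0.5 -3.1] 33.5417
[[-0.61, 0.18, 1.61, -0.0, 1.35, -2.41], [-0.61, 0.18, 1.61, -0.0, 1.35, 0.73]]
0 0.029314381714002483 [-0.4 -0.7 -2.5] 35.1583
side [370. 206.] [364. 285.]
0.21 [369.0, 213.0] [93, 181, 103, 120, 131, 134, 139, 145, 149, 148, 146, 136, 127, 122, 136]
0.195 [368.0, 223.0] [77, 139, 62, 63, 115, 123, 130, 129, 129, 132, 130, 128, 122, 112, 135]
0.18 [368.0, 234.0] [89, 91, 96, 96, 95, 120, 125, 123, 112, 111, 122, 123, 120, 215, 220]
0.165 [367.0, 244.0] [48, 153, 98, 109, 115, 125, 127, 130, 132, 130, 132, 127, 120, 220, 214]
0.15 [366.0, 254.0] [156, 158, 93, 93, 121, 127, 129, 130, 131, 132, 131, 120, 111, 221, 223]
0.135 [366.0, 263.0] [154, 150, 123, 107, 116, 120, 125, 128, 122, 126, 126, 117, 108, 106, 213]
0.12 [365.0, 273.0] [94, 151, 176, 104, 152, 142, 118, 119, 122, 116, 116, 154, 154, 150, 153]
0.105 [364.0, 282.0] [98, 100, 98, 96, 93, 106, 61, 106, 94, 97, 88, 72, 64, 83, 96]
0.09 [363.0, 291.0] [94, 94, 87, 92, 84, 78, 64, 78, 98, 81, 94, 96, 93, 98, 94]
scene [336.  79.] [332. 128.]
0.21 [336.0, 84.0] [139, 138, 137, 125, 127, 136, 149, 143, 133, 123, 134, 141, 138, 138, 136]
0.195 [335.0, 90.0] [140, 139, 135, 125, 117, 124, 129, 126, 122, 104, 132, 137, 137, 139, 137]
0.18 [335.0, 96.0] [137, 135, 140, 121, 114, 127, 127, 125, 122, 96, 130, 138, 138, 139, 137]
0.165 [334.0, 102.0] [136, 139, 138, 118, 118, 126, 127, 127, 125, 106, 135, 138, 136, 138, 138]
0.15 [334.0, 109.0] [137, 138, 138, 125, 114, 120, 125, 127, 120, 113, 137, 138, 137, 138, 137]
0.135 [333.0, 115.0] [200, 197, 198, 135, 115, 123, 127, 125, 114, 110, 164, 159, 150, 137, 142]
0.12 [333.0, 121.0] [208, 211, 207, 206, 165, 125, 125, 122, 117, 147, 200, 204, 204, 200, 197]
0.105 [333.0, 126.0] [209, 208, 208, 207, 208, 210, 207, 206, 208, 205, 197, 205, 208, 207, 199]
0.09 [332.0, 132.0] [92, 113, 146, 172, 188, 203, 205, 205, 204, 202, 205, 204, 205, 203, 201]
```

The bottle hangs upright with its base at about 0.125, but the scene profile suggests it sits a few millimetres off the tool axis. I'll measure the edges by differencing with the earlier frames, compare with the tool axis, and correct.

Run:
```python
from g import *
c=np.array(telemetry.get_tool_pos())[:2]
for k,old,zs in(('side5','s4',(.205,.19,.175,.165,.155,.145,.135)),('scene5','sc4',(.2,.19,.18,.17,.16,.15,.14,.135))):
    s=load(k); A=cv2.imread(f'pics/{k}.png').astype(int); B=cv2.imread(f'pics/{old}.png').astype(int); D=np.abs(A-B).sum(2)
    for z in zs:
        u=w2px(s,[[*c,z]])[0]; r=int(round(u[1])); x0=int(round(u[0]))
        # expected half width px
        d=np.linalg.norm(s['cam_to_world'][:3,3]-[*c,z]); 
        print(k,z,round(u[0],1),'hw',round(.029*s['fx']/d,1),[int(v) for v in D[r-1:r+2,x0-32:x0+33].mean(0)[::1]] if z in(.165,.16) else '', 
          'run',np.ptp(np.where(D[r,x0-40:x0+40]>30)[0]), (np.where(D[r-1:r+2,x0-40:x0+40].mean(0)>30)[0][[0,-1]]+x0-40-u[0]).round(1))
```

```text
side5 0.205 368.7 hw 22.0  run 78 [-38.7  39.3]
side5 0.19 368.0 hw 21.8  run 78 [-39.  39.]
side5 0.175 367.3 hw 21.6  run 79 [-40.3  38.7]
side5 0.165 366.8 hw 21.5 [35, 41, 39, 35, 41, 46, 46, 52, 53, 54, 31, 103, 114, 99, 101, 85, 79, 67, 59, 60, 102, 103, 102, 132, 88, 103, 111, 127, 175, 218, 219, 213, 224, 211, 204, 204, 203, 203, 196, 199, 195, 197, 196, 203, 210, 216, 211, 221, 230, 234, 230, 232, 252, 227, 32, 70, 68, 73, 69, 77, 73, 71, 69, 68, 70] run 79 [-39.8  39.2]
side5 0.155 366.3 hw 21.3  run 79 [-40.3  38.7]
side5 0.145 365.8 hw 21.2  run 78 [-39.8  39.2]
side5 0.135 365.4 hw 21.1  run 79 [-40.4  38.6]
scene5 0.2 335.2 hw 12.8  run 70 [-31.2  38.8]
scene5 0.19 334.9 hw 12.7  run 70 [-30.9  39.1]
scene5 0.18 334.6 hw 12.7  run 74 [-35.6  39.4]
scene5 0.17 334.2 hw 12.7  run 77 [-39.2  38.8]
scene5 0.16 333.9 hw 12.6 [295, 316, 305, 318, 316, 323, 325, 330, 320, 313, 324, 318, 321, 333, 312, 289, 223, 212, 244, 244, 254, 273, 278, 275, 287, 279, 289, 295, 292, 289, 308, 299, 286, 289, 292, 287, 282, 270, 268, 257, 233, 217, 257, 285, 291, 298, 303, 308, 306, 306, 297, 300, 296, 303, 280, 236, 174, 107, 65, 48, 53, 65, 78, 115, 141] run 79 [-39.9  39.1]
scene5 0.15 333.6 hw 12.6  run 61 [-39.6  21.4]
scene5 0.14 333.3 hw 12.5  run 56 [-40.3  16.7]
scene5 0.135 333.2 hw 12.5  run 53 [-40.2  12.8]
```

The side view puts the bottle on the tool axis, while the scene view says about 7 mm off towards (+x,+y). To cancel camera bias I'll locate the crate itself in each camera by aligning its projected top grid with image edges.

Run:
```python
from g import *
from scipy.ndimage import map_coordinates
from scipy.optimize import minimize
t=np.linspace(-1,1,60)
L=[]
for x in(-.078,.078): L.append(np.c_[x+0*t,t*.107])
for y in(-.107,.107): L.append(np.c_[t*.078,y+0*t])
L.append(np.c_[0*t,t*.1])
for y in(-.035,.035): L.append(np.c_[t*.072,y+0*t])
for k in('side','s4','sc4','scene','w1','w2'):
    s=load(k); g=cv2.GaussianBlur(cv2.imread(f'pics/{k}.png',0).astype(np.float32),(0,0),1.2)
    e=np.hypot(cv2.Sobel(g,5,1,0),cv2.Sobel(g,5,0,1)); dk=-g
    def cost(v,im=e):
        ex,ey=ry(v[2]); 
        def samp(l,im): 
            P=np.c_[l@np.c_[ex,ey].T[:,:2]+v[:2],np.full(len(l),.065)]; u=w2px(s,P); return map_coordinates(im,[u[:,1],u[:,0]],order=1).mean()
        return -sum(samp(l,e)/20 for l in L[:4])-sum(samp(l,dk) for l in L[4:])*.3
    best=min(((cost((x,y,a)),x,y,a) for x in np.arange(.575,.604,.003) for y in np.arange(-.2,-.17,.003) for a in(.21,.225,.24)))
    r=minimize(cost,best[1:],method='Nelder-Mead',options=dict(initial_simplex=np.array(best[1:])+np.array([[0,0,0],[.002,0,0],[0,.002,0],[0,0,.01]])))
    print(k,r.x.round(4),round(r.fun,1))
```

```text
side [ 0.5902 -0.1861  0.2247] 51.3
s4 [ 0.5902 -0.1861  0.2252] 50.9
sc4 [ 0.5892 -0.1803  0.2311] 93.1
scene [ 0.5891 -0.1806  0.2275] 85.3
w1 [ 0.59   -0.1854  0.2271] 46.3
w2 [ 0.5903 -0.1852  0.2281] 45.3
```

The cameras agree on the crate at about (0.590, -0.186); the scene camera is biased by about 5 mm, which explains much of the offset. A quick wrist profile will show whether the bottle is centred between the fingers.

```bash
sed -i 's/^CR=[^;]*;/CR=[np.array([.590,-.186]),.226];/' g.py
python3 - <<'E'
from g import *
s=snapshot('wrist'); save(s,'w5'); T=np.array(telemetry.get_tool_pos())
print(w2px(s,[T,T-.05*Z,T-.092*Z]).round(1).tolist())
A=cv2.imread('pics/w5.png'); hsv=cv2.cvtColor(A,cv2.COLOR_BGR2HSV); m=cv2.inRange(hsv,(108,100,25),(130,255,255))
n,_,st,ce=cv2.connectedComponentsWithStats(m); print([(ce[i].round(1).tolist(),st[i].tolist()) for i in range(1,n) if st[i,4]>40])
for r in range(180,340,20): print(r,A[r-1:r+2,150:411:6].mean((0,2)).astype(int).tolist())
E
```

```text
[[279.2, 249.0], [279.0, 216.0], [278.9, 197.2]]
[([508.2, 20.8], [502, 16, 14, 11, 120]), ([524.6, 23.1], [518, 18, 14, 11, 107]), ([277.4, 282.6], [244, 242, 67, 109, 4152]), ([259.0, 363.1], [238, 359, 44, 9, 141])]
180 [206, 214, 217, 213, 206, 213, 213, 213, 211, 211, 209, 212, 207, 184, 129, 114, 61, 86, 82, 78, 81, 82, 82, 82, 81, 81, 78, 74, 68, 88, 89, 89, 91, 90, 92, 92, 92, 93, 91, 67, 91, 104, 143, 146]
200 [217, 217, 215, 209, 215, 217, 212, 210, 188, 151, 140, 143, 136, 138, 127, 122, 68, 79, 57, 76, 83, 85, 87, 85, 83, 81, 65, 58, 81, 80, 92, 91, 92, 94, 95, 92, 97, 141, 108, 92, 148, 148, 147, 147]
220 [212, 214, 216, 211, 205, 144, 146, 145, 144, 140, 142, 142, 140, 138, 127, 117, 95, 107, 126, 126, 126, 127, 128, 131, 139, 126, 124, 101, 95, 89, 91, 91, 137, 147, 147, 145, 145, 147, 72, 136, 141, 148, 145, 150]
240 [216, 216, 215, 196, 143, 135, 140, 142, 144, 146, 141, 142, 143, 139, 119, 134, 179, 143, 124, 125, 110, 96, 98, 112, 125, 126, 125, 125, 124, 123, 102, 141, 148, 145, 149, 147, 145, 142, 105, 145, 149, 151, 148, 149]
260 [214, 216, 214, 214, 214, 214, 214, 208, 146, 140, 139, 137, 138, 133, 64, 72, 31, 41, 39, 46, 51, 51, 50, 47, 39, 38, 39, 28, 61, 66, 112, 144, 151, 145, 144, 149, 145, 97, 100, 145, 149, 146, 154, 149]
280 [214, 204, 210, 210, 210, 213, 207, 210, 209, 206, 197, 36, 35, 62, 61, 31, 27, 54, 53, 52, 51, 52, 52, 52, 53, 53, 52, 27, 37, 61, 57, 34, 38, 196, 199, 207, 207, 205, 205, 207, 211, 207, 203, 205]
300 [209, 207, 205, 209, 212, 206, 198, 209, 207, 161, 32, 31, 33, 74, 88, 25, 37, 180, 57, 57, 55, 58, 57, 57, 58, 60, 166, 30, 31, 97, 64, 33, 34, 35, 179, 203, 199, 207, 212, 208, 212, 210, 212, 210]
320 [29, 30, 27, 27, 28, 27, 28, 27, 26, 26, 25, 25, 24, 24, 23, 27, 57, 66, 65, 99, 142, 176, 199, 205, 186, 189, 211, 152, 34, 31, 31, 31, 31, 31, 31, 32, 33, 34, 35, 36, 36, 40, 41, 41]
```

The cap is centred within about 1 mm between the fingers, so I trust the tool axis. Lowering gently, with a force stop and small sideways corrections if it meets a wall.

Run:
```python
from g import *
T=telemetry; c=cell(-1,-1); q=down(CR[1]+np.pi/2); ex,ey=ry(CR[1])
robot.servo_line([*c,.185],q,rate=.12); robot.wait(.25); f0=np.array(T.get_contact_force())
h=robot.servo_line([*c,.088],rate=.06,force_limit=9); f=np.array(T.get_contact_force())-f0
print(h,np.round(T.get_tool_pos(),4),c.round(4),'f crate',np.round([f@ex,f@ey,f[2]],1),'mom',np.round(T.get_ft_torque(),2),T.get_opening(),T.get_time_s())
```

```text
True [ 0.5689 -0.2632  0.156 ] [ 0.5687 -0.2627] f crate [-0.1 -1.   5.1] mom [0.06 0.   0.04] 0.02905862868687877 36.725
```

Run:
```python
from g import *
T=telemetry; c=cell(-1,-1); ex,ey=ry(CR[1])
for z in(.150,.140,.088):
    h=robot.servo_line([*c,z],rate=.04,force_limit=8); f=np.array(T.get_contact_force())
    print(h,np.round(T.get_tool_pos(),4),'f crate',np.round([f@ex,f@ey,f[2]],1),'mom',np.round(T.get_ft_torque(),2),T.get_opening(),T.get_time_s())
    if h: break
```

```text
True [ 0.5715 -0.2642  0.1555] f crate [-1.3  2.6  7.4] mom [0.9  0.35 0.05] 0.029631600409876474 36.9333
```

It's a wall contact: the moment and deflection put it on the +y side, agreeing with the scene view, which had the base 5–6 mm towards +y. Raise, shift -y, retry.

```bash
cat > ins.py <<'E'
from g import *
T=telemetry; ex,ey=ry(CR[1]); c0=cell(-1,-1)
def tryat(dx,dy):
    c=c0+(dx*ex+dy*ey)[:2]
    z=T.get_tool_pos()[2]; robot.servo_line([T.get_tool_pos()[0],T.get_tool_pos()[1],max(z,.164)],rate=.08); robot.servo_line([*c,.164],down(CR[1]+np.pi/2),rate=.06); robot.wait(.2)
    f0=np.array(T.get_contact_force()); m0=np.array(T.get_ft_torque())
    h=robot.servo_line([*c,.140],rate=.04,force_limit=9); f=np.array(T.get_contact_force())-f0; m=np.array(T.get_ft_torque())-m0
    print((dx,dy),h,'z',round(T.get_tool_pos()[2],4),'f',np.round([f@ex,f@ey,f[2]],1),'m',np.round([m@ex,m@ey],2),round(T.get_opening(),4),T.get_time_s())
    return c,h
E
python3 - <<'E'
from ins import *
tryat(-.001,-.005)
E
```

```text
(-0.001, -0.005) False z 0.1397 f [1.4 0.5 1.3] m [0.03 0.08] 0.0294 38.4083
```

It went in. Continue down to the floor with a gentle stop.

Run:
```python
from ins import *
x=np.array(T.get_tool_pos()); c=(c0+(-.001*ex-.005*ey)[:2])
h=robot.servo_line([*c,.085],rate=.05,force_limit=9); f=np.array(T.get_contact_force()); m=np.array(T.get_ft_torque())
print(h,np.round(T.get_tool_pos(),4),'f',np.round([f@ex,f@ey,f[2]],1),'m',np.round([m@ex,m@ey],2),T.get_opening(),T.get_time_s())
```

```text
True [ 0.5689 -0.2674  0.1002] f [-0.5  0.1  5.6] m [ 0.09 -0.06] 0.02933861051423427 39.1833
```

Run:
```python
from ins import *
x=np.array(T.get_tool_pos())
h=robot.servo_line([x[0],x[1],x[2]-.006],rate=.03,force_limit=6); print(h,T.get_tool_pos()[2],np.round(T.get_contact_force(),1))
robot.command_gripper(.06); robot.wait(.3); print(np.round(T.get_contact_force(),1),T.get_opening())
x=np.array(T.get_tool_pos()); robot.servo_line([x[0],x[1],.23],rate=.2)
robot.move_pose([.45,-.33,.3],down(CR[1]+np.pi/2)); robot.wait(.3); print(T.get_time_s())
from scipy.optimize import least_squares
L=[]
c=np.r_[c0,.122]
for k in('side','scene'):
    s=snapshot(k); save(s,k+'6'); I=cv2.imread(f'pics/{k}6.png'); hsv=cv2.cvtColor(I,cv2.COLOR_BGR2HSV); mk=cv2.inRange(hsv,(108,100,25),(130,255,255))
    u=w2px(s,c)[0]; n,_,st,ce=cv2.connectedComponentsWithStats(mk); i=min((i for i in range(1,n) if st[i,4]>25),key=lambda i:np.linalg.norm(ce[i]-u)); print(k,u.round(1),ce[i].round(1),st[i]); L.append((s,ce[i]))
r=least_squares(lambda x:np.concatenate([w2px(s,x)[0]-q for s,q in L]),c); print('cap',r.x.round(4),'expected',c.round(4),r.fun.round(1))
```

```text
True 0.10027822977958631 [-1.3  1.5  5.8]
[0.2 0.  0.6] 0.0600770958543142
41.85
side [365.6 271.5] [367.1 269.4] [356 259  24  22 433]
scene [332.6 119.6] [329.5 120. ] [324 115  12  11 113]
cap [ 0.5736 -0.2576  0.1215] expected [ 0.5687 -0.2627  0.122 ] [ 0.  -0.   0.1  0.1]
```

The cap centre is at z = 0.1215, against 0.122 expected when standing on the floor. One last numeric check of uprightness and that the bystanders haven't moved, then hand in.

Run:
```python
from h import *
c=np.array([.571,-.262])
for k,o in(('side6','s4'),('scene6','sc4')):
    s=load(k);D=np.abs(cv2.imread(f'pics/{k}.png').astype(int)-cv2.imread(f'pics/{o}.png')).sum(2)
    for z in(.125,.118,.09,.082,.075):
        u=w2px(s,[[*c,z]])[0];r=int(round(u[1]));x0=int(round(u[0])); print(k,z,x0,[int(v) for v in D[r-1:r+2,x0-30:x0+31:2].mean(0)])
a=load('scene')
for nm,P in(('timer',[.378,-.06,.01]),('calc',[.66,.2,.01])):
    for k,o in(('side6','side'),('scene6','scene')):
        u=w2px(load(k),P)[0].astype(int);A,B=[cv2.imread(f'pics/{q}.png',0).astype(np.float32) for q in(k,o)]
        w=(slice(u[1]-28,u[1]+28),slice(u[0]-32,u[0]+32)); print(nm,k,u,np.round(cv2.phaseCorrelate(A[w].copy(),B[w].copy()),2) if 0 else cv2.phaseCorrelate(A[w].copy(),B[w].copy()))
```

```text
side6 0.125 367 [17, 19, 17, 16, 32, 30, 35, 26, 28, 10, 247, 275, 229, 220, 220, 218, 203, 194, 210, 224, 259, 123, 36, 32, 30, 33, 30, 27, 38, 39, 26]
side6 0.118 367 [32, 31, 28, 38, 34, 20, 23, 40, 33, 14, 261, 268, 261, 268, 276, 270, 263, 287, 260, 217, 236, 58, 27, 29, 37, 34, 30, 31, 32, 32, 31]
side6 0.09 365 [31, 31, 36, 33, 29, 18, 85, 67, 39, 42, 84, 176, 200, 229, 168, 111, 83, 87, 259, 324, 228, 198, 148, 59, 12, 43, 16, 33, 25, 28, 25]
side6 0.082 365 [23, 31, 34, 30, 25, 23, 78, 118, 103, 109, 45, 14, 14, 11, 8, 13, 10, 12, 16, 26, 59, 140, 134, 41, 30, 81, 26, 32, 28, 32, 31]
side6 0.075 365 [46, 100, 129, 203, 214, 229, 242, 126, 88, 29, 36, 45, 28, 21, 13, 19, 11, 13, 10, 19, 19, 24, 41, 93, 110, 52, 66, 33, 30, 30, 25]
scene6 0.125 332 [549, 548, 532, 529, 510, 517, 521, 485, 329, 165, 116, 173, 167, 163, 164, 172, 181, 221, 335, 258, 112, 17, 18, 20, 22, 20, 19, 18, 22, 22, 22]
scene6 0.118 331 [495, 524, 522, 533, 535, 515, 444, 251, 99, 12, 27, 252, 438, 410, 365, 345, 340, 305, 81, 20, 12, 15, 17, 14, 16, 18, 15, 19, 17, 20, 18]
scene6 0.09 331 [15, 6, 16, 13, 11, 11, 14, 36, 121, 87, 27, 20, 24, 37, 38, 34, 28, 24, 20, 154, 125, 22, 24, 22, 18, 17, 20, 16, 22, 17, 20]
scene6 0.082 330 [17, 18, 13, 9, 17, 9, 15, 12, 63, 13, 31, 72, 82, 112, 104, 70, 47, 29, 38, 114, 207, 64, 45, 54, 52, 52, 48, 63, 93, 95, 57]
scene6 0.075 330 [13, 12, 16, 19, 13, 13, 14, 19, 64, 105, 92, 39, 29, 40, 65, 80, 103, 106, 67, 27, 116, 113, 142, 172, 175, 200, 216, 217, 230, 230, 206]
timer side6 [206 287] ((0.09507642003797301, -0.056198092429731616), 0.44785683875282606)
timer scene6 [362 231] ((-0.13411058096287576, -0.15972614743743918), 0.5123535543680191)
calc side6 [309 208] ((-0.0432036412138217, 0.041290730786602836), 1.0183783436814944)
calc scene6 [167 247] ((-0.01715171238613067, -0.04257037556550003), 1.0197750662763914)
```

```bash
python3 -c "
from h import *
print(robot.close_job(),telemetry.get_time_s())"
```

```text
the job is handed in; nothing more can be done
the job is handed in; nothing more can be done
```

The bottle stands upright and released on the floor of the empty cell (crate x -0.038, y -0.070), regripped via the rest after dropping the last 18 mm or so into it; the timer and calculator did not move, and I handed in with the clock at about 42 s.

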